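Lay the carton on its back and square it to the stop rail

TASK

On the packing bench, push the standing carton over backwards so that it lies flat on the table with its green label facing up. Then push it sideways across the table until its long side is flush along the aluminium stop rail. Only push it: do not lift or carry the carton, keep its lower back edge down on the table, and leave the bottles, the jar and the tape roll where they are.

Things in the scene. Friction and masses are not known exactly. Their poses are not given: they have to be found in the camera images.
- carton: Closed brown carton standing on the table: 64 mm deep (x), 100 wide (y), 150 high (z), 0.3 to 0.6 kg. Green label on its -x face, which roughly faces the robot, folded 18 mm onto the top. Origin: underside centre; x points from label face to back face. Pushed near the top of the label face it pivots about its lower back edge and falls past 23 degrees; lying on its back, x points down and it is 64 mm high.
- carton_center (a point): Middle of the carton's volume, 75 mm above its underside; axes as the carton's. 75 mm above the table when standing, 32 mm when lying on its back.
- carton_heel (a point): Middle of the carton's lower back edge (32 mm along the carton's x from its origin): the edge about which it tips; it stays on the table when the carton is tipped over backwards and when it is slid.
- carton_label (a point): Centre of the label face (-x face), 75 mm above the underside.
- rail: Straight aluminium stop rail, yellow stripe on top, fixed to the table, 400 mm long (x), 20 thick (y), 50 high. Origin: centre of its underside. It stands to the robot's left or right, its length pointing roughly away from the robot; the carton goes against the long face that looks towards the middle of the table, 10 mm from its mid-plane.
- tray: Shallow blue tray fixed to the table on the side opposite to the rail, 300 mm (its x) x 90 mm (its y) x 25 mm high, origin at the centre of its underside; two bottles stand in it.
- bottle1: Loose dark syrup bottle with a green label and black cap, 60 mm in diameter, 170 mm high, standing in the tray; origin at the centre of its underside. Not to be disturbed.
- bottle2: Second loose bottle, same as bottle1, standing in the tray. Not to be disturbed.
- jar: Loose amber jar with a white cap, 64 mm in diameter, 85 mm high, standing beyond the carton; origin at the centre of its underside. Not to be disturbed.
- taperoll: Loose brown tape roll lying flat, 96 mm in diameter, 45 mm high, nearer the robot than the carton; origin at the centre of its underside. Not to be disturbed.
There are look-alikes about, which are no part of the job. Several things look just like the carton: the one meant starts nearest to the robot's base.

How it is judged:
By the outcome, as a careful person would: the job done as asked, in the order asked, and still so for the second after the job is handed in, with the robot touching nothing.
It also fails if it takes over 54 s, if anything falls off the work surface, if the arm or the gripper's body presses on something with over 40 N, if the wrist force passes 120 N, or if a joint passes its speed limit or range.

ROBOT

A 6-joint arm with a two-finger parallel gripper is mounted at the origin on the work surface. World frame = base frame: x ahead of the robot, y to its left, z up, the work surface at z = 0. Lengths are in m, angles in degrees, forces in N, time in s.
With the tool pointing down it reaches from about 0.4 to 0.825 m from the base axis. Payload 7 kg.
Tool frame: the origin (TCP) lies midway between the tips of the shut fingers; the grasp point (between the pads) lies 19 mm behind it; z points along the fingers, y is the direction in which the jaws open and shut (so a half turn about z gives the same grasp; the last joint's range is limited). The gripper opens to 88 mm and grips with 3 to 60 N. Pads are 19 mm wide; open, the fingers measure 130 mm over their backs; the gripper's body (78 mm by 193 mm) begins 47 mm behind the grasp point.
Start: joints at [-59.124, 20.546, 0.682, 0, -70.136, -16.507], TCP at [0.167, -0.654, 0.227] pointing down, gripper open.
Joint ranges: [-176.03, 176.03], [-82.01, 121.73], [-58.28, 71.71], [-173.87, 95.51], [-174.79, -0.11], [-173.66, 173.66]. Speed limits (degrees/s): [136.94, 136.94, 172.46, 180, 180, 180].

INTERFACE

Orientations are given as a 3x3 rotation matrix whose columns are the frame's x, y, z axes.
In Python, from rig import robot gives the robot as it stands. Calls block until the motion is done:
- robot.goto(position, orientation): joint-space move of the TCP to a pose.
- robot.servo_line(position, ori=None, speed=0.15): straight line of the TCP; ori=None keeps the orientation; speed is the mean speed in m/s.
- robot.movej(angles): joint-space move.
- robot.move_gripper(opening): opening from 0.0 (shut) to 1.0 (fully open); the grip force is fixed at half the most; returns when the fingers have stopped.
- robot.dwell(seconds).
- robot.ik(position, orientation): joint angles nearest the present ones, or None.
- robot.grab_frame(name): name is "scene" or "side" or "wrist"; returns (picture, depth): 420x560x3 uint8, red, green, blue; 420x560 float32, m along the optical axis (not along the pixel's ray), 0 where there is no reading.
- robot.camera_info(name): a dict with "vfov" (degrees; the focal length in pixels is half the picture's height over the tangent of half this angle, whatever the lens; pixels are square), "cx", "cy" (the principal point, pixels), "view" (4x4, takes a point from world to camera coordinates); the wrist camera has in their place "T_tool_cam" (4x4, takes a point from camera to tool coordinates, whose origin is the TCP and whose axes are the flange's). Camera axes: x right, y down, z forward; pixel columns grow to the right and rows downward; lengths in m; the calibration is good to about 2 mm. A picture is of the moment at which its call begins: read the wrist's pose just before it. camera_info takes no time and is no camera call.
A pose or a line that the arm cannot do raises robot.Unreachable and nothing moves.
- robot.job_done(): hands the job in, once; it reports no verdict.
Readings, each from a call of its own:
- robot.read_t(): time.
- robot.read_qpos(): joint angles.
- robot.read_qvel(): joint speeds.
- robot.read_effort(): joint torques, N m.
- robot.read_position(): TCP position.
- robot.read_tcp_rot(): TCP orientation.
- robot.read_force(): force on the tool from outside, world axes, zero at the start.
- robot.read_ft_torque(): the same for the moment, N m.
- robot.read_grip_width(): opening from 0.0 (shut) to 1.0 (fully open).
Only numpy, scipy, OpenCV 4.12 (cv2) and the standard library are available. Lean on these libraries where they do the work, as an engineer would, in place of code of your own. Each camera call takes 0.05 s, during which the arm holds its last target.

## Working session

There is one attempt and no reset: what is moved stays moved. The work goes in short steps, each a Python script; the robot and the scene stay as the last script left them, time stands still between calls to the robot, and variables do not carry over. Pictures are saved under pics/ and viewed, and the job is handed in when it is done.

```bash
mkdir -p pics; ls
python3 - <<'E'
from rig import robot
import cv2,numpy as np
for n in ["scene","side","wrist"]:
    p,d=robot.grab_frame(n); cv2.imwrite(f"pics/{n}0.png",p[...,::-1]); np.savez(f"{n}0.npz",p=p,d=d)
    print(n,robot.camera_info(n),(d>0).mean())
print(robot.read_t(),robot.read_tcp_rot())
E
```

```text
pics
scene {'vfov': 46.44260517933033, 'cx': 274.6088649805329, 'cy': 205.8371804352293, 'view': array([[ 0.71398698,  0.69990579,  0.01882747, -0.44731326],
       [ 0.4967607 , -0.48743864, -0.71807547, -0.17886927],
       [-0.49340795,  0.52204929, -0.69571053,  1.71131292],
       [ 0.        ,  0.        ,  0.        ,  1.        ]])} 0.9865178571428571
side {'vfov': 50.21231193898121, 'cx': 277.597918697502, 'cy': 207.1170249042516, 'view': array([[-0.86617763, -0.49948261,  0.01591966,  0.53119616],
       [-0.33479792,  0.55635031, -0.76051606,  0.21215792],
       [ 0.37100764, -0.66407187, -0.64912393,  1.15506236],
       [ 0.        ,  0.        ,  0.        ,  1.        ]])} 0.9961352040816327
wrist {'vfov': 63.97842104341618, 'cx': 282.8669363790619, 'cy': 209.48981276507294, 'T_tool_cam': array([[ 1.22678609e-03, -9.52930884e-01, -3.03185135e-01,
         8.25411701e-02],
       [ 9.99999091e-01,  1.33870215e-03, -1.61306208e-04,
         8.16426358e-04],
       [ 5.59588260e-04, -3.03184662e-01,  9.52931660e-01,
        -1.57714682e-01],
       [ 0.00000000e+00,  0.00000000e+00,  0.00000000e+00,
         1.00000000e+00]])} 0.9961394557823129
0.15 [[-9.68733023e-01 -2.48105024e-01 -4.75850733e-04]
 [-2.48105424e-01  9.68732316e-01  1.18259533e-03]
 [ 1.67564141e-04  1.26368029e-03 -9.99999188e-01]]
```

View pics/scene0.png

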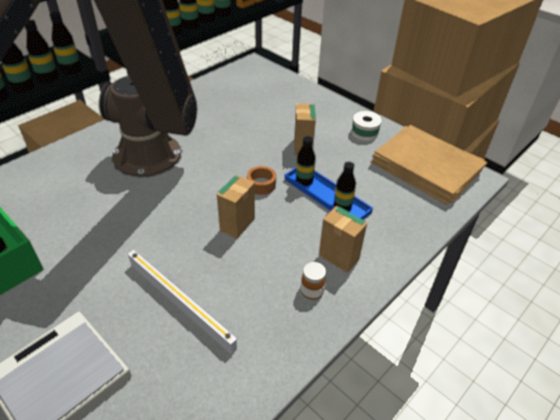

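View pics/side0.png

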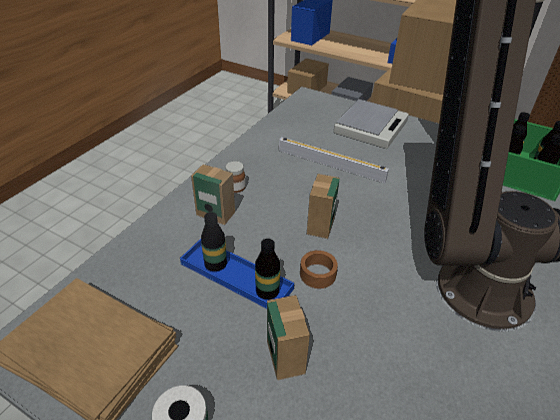

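View pics/wrist0.png

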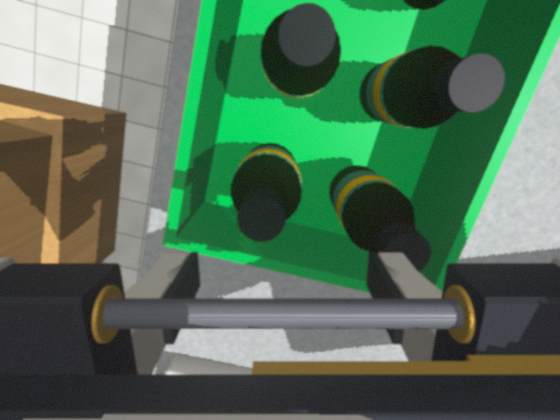

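The scene view shows the cartons at about (237,207), (342,238) and (305,125), and the rail from (133,257) to (232,342). The side view shows the near carton at (322,205). Next I'll turn the depth into world points.

```bash
cat > h.py <<'E'
import numpy as np,cv2
from rig import robot
def cloud(d,info,Tw=None):
    f=210/np.tan(np.radians(info['vfov']/2)); v,u=np.mgrid[:420,:560]
    P=np.stack([(u-info['cx'])/f*d,(v-info['cy'])/f*d,d],-1)
    T=np.linalg.inv(info['view']) if Tw is None else Tw
    W=P@T[:3,:3].T+T[:3,3]; W[d<=0]=np.nan; return W
E
cat > a.py <<'E'
from h import *
for n in ["scene","side"]:
    z=np.load(n+"0.npz"); p,d=z['p'],z['d']; W=cloud(d,robot.camera_info(n))
    hsv=cv2.cvtColor(p,cv2.COLOR_RGB2HSV); H,S,V=[hsv[...,i].astype(int) for i in range(3)]
    roi=(W[...,0]>.15)&(W[...,0]<1.4)&(abs(W[...,1])<.8)
    def blobs(name,m,mn=25):
        k,l,s,c=cv2.connectedComponentsWithStats((m&roi).astype(np.uint8))
        for i in range(1,k):
            if s[i,4]>mn:
                Q=W[l==i]; print(n,name,s[i,4],c[i].round(),"lo",np.nanpercentile(Q,3,0).round(3),"hi",np.nanpercentile(Q,97,0).round(3),"med",np.nanmedian(Q,0).round(3))
    tab=roi&(S<40)&(abs(W[...,2])<.03); print(n,"table z",np.nanpercentile(W[...,2][tab],[5,50,95]))
    blobs("brown",(H>5)&(H<22)&(S>90)&(W[...,2]>.01),80)
    blobs("green",(H>60)&(H<95)&(S>90)&(W[...,2]>.01))
    blobs("blue",(H>105)&(H<125)&(S>120)&(V>60),80)
    blobs("yellow",(H>20)&(H<32)&(S>110)&(W[...,2]>.03))
    blobs("tall",(W[...,2]>.03)&(W[...,2]<.3),100)
E
python3 a.py
```

```text
scene table z [-0.00331027  0.00068558  0.00470771]
scene brown 711 [303. 128.] lo [0.316 0.272 0.031] hi [0.49  0.447 0.154] med [0.371 0.389 0.131]
scene brown 4673 [429. 162.] lo [0.591 0.526 0.017] hi [0.877 0.743 0.058] med [0.744 0.609 0.053]
scene brown 2098 [243. 200.] lo [ 0.359 -0.056  0.014] hi [0.512 0.209 0.153] med [ 0.487 -0.004  0.079]
scene brown 95 [345. 182.] lo [0.639 0.254 0.099] hi [0.671 0.275 0.147] med [0.655 0.263 0.119]
scene brown 1867 [341. 239.] lo [0.726 0.08  0.017] hi [0.819 0.135 0.153] med [0.781 0.087 0.107]
scene brown 158 [313. 284.] lo [ 0.775 -0.056  0.046] hi [ 0.82  -0.011  0.065] med [ 0.808 -0.047  0.057]
scene green 39 [312. 112.] lo [0.348 0.419 0.147] hi [0.391 0.464 0.154] med [0.37  0.439 0.152]
scene green 95 [365. 132.] lo [0.432 0.606 0.02 ] hi [0.501 0.656 0.04 ] med [0.477 0.618 0.029]
scene green 91 [305. 175.] lo [0.469 0.258 0.033] hi [0.51  0.292 0.058] med [0.499 0.267 0.046]
scene green 69 [228. 185.] lo [ 0.438 -0.043  0.149] hi [0.459 0.025 0.155] med [ 0.449 -0.012  0.152]
scene green 217 [346. 209.] lo [0.64  0.132 0.024
[... 3592 characters left out ...]
[0.724 0.147 0.102]
side tall 870 [433. 213.] lo [0.151 0.017 0.155] hi [0.197 0.104 0.297] med [0.169 0.072 0.241]
side tall 1384 [322. 202.] lo [ 0.428 -0.043  0.035] hi [0.495 0.053 0.152] med [0.458 0.04  0.126]
side tall 1075 [267. 268.] lo [0.447 0.281 0.037] hi [0.495 0.32  0.173] med [0.467 0.307 0.108]
side tall 557 [318. 266.] lo [0.346 0.133 0.031] hi [0.434 0.221 0.046] med [0.389 0.18  0.042]
side tall 14130 [ 85. 349.] lo [0.574 0.537 0.041] hi [0.865 0.749 0.056] med [0.706 0.656 0.053]
side tall 2634 [287. 334.] lo [0.294 0.391 0.038] hi [0.391 0.483 0.151] med [0.333 0.45  0.146]
side tall 1527 [180. 405.] lo [0.408 0.616 0.056] hi [0.494 0.687 0.062] med [0.456 0.649 0.059]
```

Run:
```python
import cv2
for n,(x,y,w,h) in {"scene":(120,150,280,210),"side":(180,110,240,180)}.items():
    p=cv2.imread(f"pics/{n}0.png")[y:y+h,x:x+w]; cv2.imwrite(f"pics/{n}0c.png",cv2.resize(p,(800,600),interpolation=cv2.INTER_CUBIC))
```

```text
(no output)
```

Carton distances from the base are about 0.47 m (near one), 0.55 m and 0.78 m, so the one at (0.465, 0) is meant. I'll refine its top rectangle and the rail, and check reachability.

```bash
cat > b.py <<'E'
from h import *
def rect(Q): 
    c,s,a=cv2.minAreaRect((Q[:,:2]*1000).astype(np.float32)); return np.round(c,1),np.round(s,1),round(a,1)
if __name__=="__main__":
  for n in ["scene","side"]:
    z=np.load(n+"0.npz"); W=cloud(z['d'],robot.camera_info(n))
    x,y,zz=[W[...,i] for i in range(3)]
    m=(x>.4)&(x<.53)&(abs(y)<.09)&(zz>.143)&(zz<.16); print(n,"top",m.sum(),rect(W[m]))
    m=(x>.36)&(x<.82)&(y<-.25)&(y>-.36)&(zz>.044)&(zz<.058); Q=W[m]; print("railtop",m.sum(),rect(Q), np.polyfit(Q[:,0],Q[:,1],1))
  R=lambda a:np.array([[-np.cos(a),-np.sin(a),0],[-np.sin(a),np.cos(a),0],[0,0,-1.]])
  for p in [(.39,0,.3),(.395,-.01,.2),(.395,-.01,.125),(.55,0,.125)]: print(p,robot.ik(p,R(0)))
  # side push: tool y along world x
  for s in (1,-1):
    R2=np.array([[0,s,0],[s,0,0],[0,0,-1.]])
    for p in [(.575,.1,.2),(.575,.1,.025),(.575,-.17,.025)]: print(s,p,robot.ik(p,R2))
E
python3 b.py
```

```text
scene top 625 (array([471.4,  -4.2]), array([ 68.4, 105. ]), 14.1)
railtop 1162 (array([ 578.2, -301.7]), array([402.5,  22. ]), 2.2) [ 0.03843059 -0.32473075]
side top 557 (array([467.9,  -0.8]), array([ 66.3, 103.4]), 14.1)
railtop 483 (array([ 575.5, -301. ]), array([399.8,  30.2]), 2.2) [ 0.03628679 -0.31844371]
(0.39, 0, 0.3) [  29.45862171  -10.55956807  -24.56158835    0.          -75.99797973
 -119.45862171]
(0.395, -0.01, 0.2) [  27.58938964   -6.02445703  -34.21911994    0.          -61.80533709
 -117.58938964]
(0.395, -0.01, 0.125) [  27.58938964   -0.98030849  -40.86337871    0.          -50.11692978
 -117.58938964]
(0.55, 0, 0.125) [  20.40948918   14.00442164  -23.06931083    0.          -52.92626753
 -110.40948918]
1 (0.575, 0.1, 0.2) [ 29.05159406  13.09061333 -13.39115452   0.         -63.51823215
 150.94840594]
1 (0.575, 0.1, 0.025) [ 29.05159406  23.80734155 -24.4975193    0.         -41.69513915
 150.94840594]
1 (0.575, -0.17, 0.025) None
-1 (0.575, 0.1, 0.2) [ 29.05159406  13.09061333 -13.39115452   0.         -63.51823215
 -29.05159406]
-1 (0.575, 0.1, 0.025) [ 29.05159406  23.80734155 -24.4975193    0.         -41.69513915
 -29.05159406]
-1 (0.575, -0.17, 0.025) [  2.18510446  24.98394425 -22.38144499   0.         -42.63461075
  -2.18510446]
```

View pics/scene0c.png

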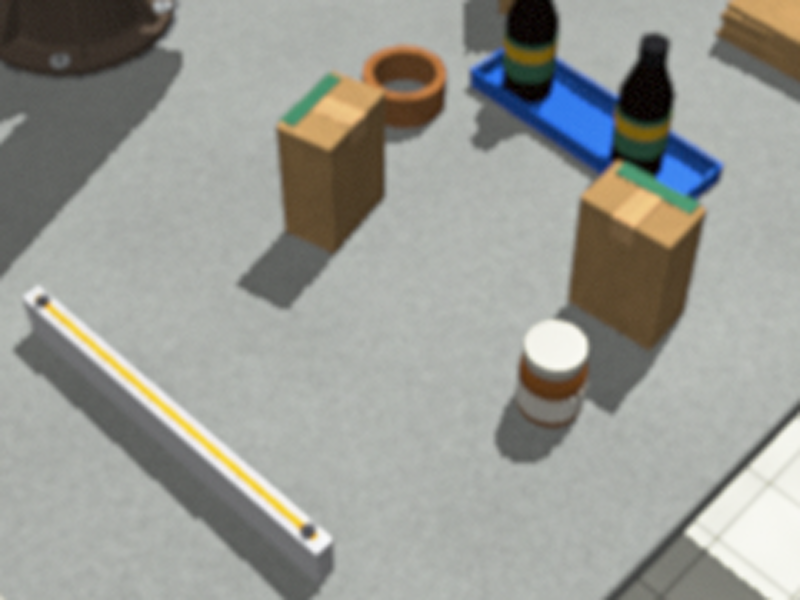

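The carton is yawed about +14° and the rail about +2.2°. I'll move behind the label face and check with the wrist camera.

```bash
cat > c.py <<'E'
from h import *
from b import rect
a=np.radians(14.1); ex=np.array([np.cos(a),np.sin(a),0]); R=np.array([[-np.cos(a),-np.sin(a),0],[-np.sin(a),np.cos(a),0],[0,0,-1.]])
c=np.array([.4697,-.0025,0])
robot.goto(c-ex*.058+[0,0,.30],R); robot.move_gripper(.5)
T=np.eye(4); T[:3,:3]=robot.read_tcp_rot(); T[:3,3]=robot.read_position()
p,d=robot.grab_frame("wrist"); i=robot.camera_info("wrist"); W=cloud(d,i,T@i['T_tool_cam'])
cv2.imwrite("pics/wrist1.png",p[...,::-1])
x,y,z=[W[...,k] for k in range(3)]
m=(x>.38)&(x<.56)&(abs(y)<.12)&(z>.143)&(z<.16); print(m.sum(),rect(W[m]),np.median(z[m]))
print(robot.read_t(),T[:3,3],robot.read_force())
p,d=robot.grab_frame("scene");cv2.imwrite("pics/scene1.png",p[...,::-1])
E
python3 c.py
```

```text
5696 (array([469.4,  -2.6]), array([ 65.9, 100.2]), 13.9) 0.1500035554282498
3.5417 [ 0.41344438 -0.01660907  0.30000697] [ 0.58917784 -0.67479021 -0.37607009]
```

View pics/wrist1.png

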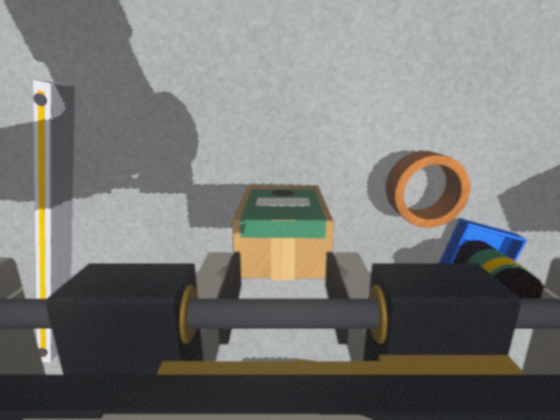

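The wrist view shows the near carton's label strip at about (283,228), clear of the open fingers. Its fit, (0.469, -0.003) at 13.9°, agrees with the fixed cameras. Going down and pushing it over.

```bash
cat > d.py <<'E'
from h import *
a=np.radians(14.0); ex=np.array([np.cos(a),np.sin(a),0]); R=np.array([[-np.cos(a),-np.sin(a),0],[-np.sin(a),np.cos(a),0],[0,0,-1.]])
c=np.array([.4695,-.0026,0])
robot.servo_line(c-ex*.058+[0,0,.122],R,speed=.15); print(robot.read_force())
for s in np.arange(-.050,.026,.008):
    robot.servo_line(c+ex*s+[0,0,.122],speed=.04); print(round(s,3),robot.read_t(),(robot.read_force()@ex).round(2))
    if abs(s+.010)<.002:
        p,d=robot.grab_frame("scene");cv2.imwrite("pics/scene2.png",p[...,::-1])
p,d=robot.grab_frame("side");cv2.imwrite("pics/side2.png",p[...,::-1])
E
python3 d.py
```

```text
[ 0.13727258  0.72429401 -0.06493271]
-0.05 5.275 0.14
-0.042 5.625 -0.79
-0.034 5.975 -2.32
-0.026 6.325 -0.91
-0.018 6.675 -1.15
-0.01 7.025 -0.42
-0.002 7.425 0.23
0.006 7.775 -0.25
0.014 8.125 -0.03
0.022 8.475 0.51
```

View pics/scene2.png

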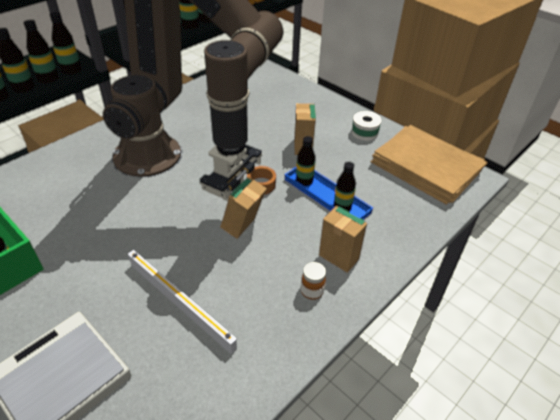

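View pics/side2.png

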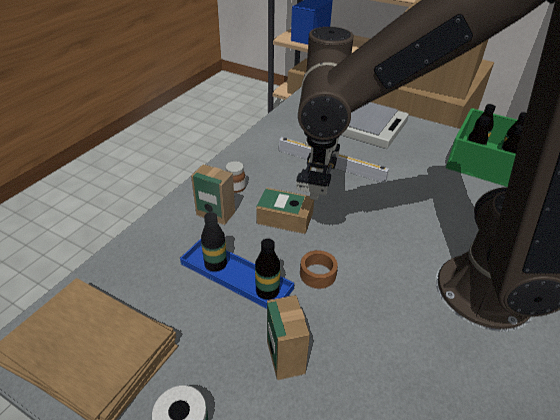

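The scene view mid-push shows the carton pivoting at (243,207). In the side view it now lies flat with its label up at (285,208), short of its neighbour and the jar. Raising the arm and measuring.

```bash
cat > e.py <<'E'
from h import *
from b import rect
def look(tag):
  out=[]
  for n in ["scene","side"]:
    p,d=robot.grab_frame(n); cv2.imwrite(f"pics/{n}{tag}.png",p[...,::-1]); W=cloud(d,robot.camera_info(n)); x,y,z=[W[...,k] for k in range(3)]
    off={"scene":.0007,"side":-.0012}[n]
    m=(x>.43)&(x<.71)&(y>-.285)&(y<.13)&(abs(z-off-.064)<.005)
    k,l,s,_=cv2.connectedComponentsWithStats(m.astype(np.uint8)); m=l==1+np.argmax(s[1:,4])
    print(n,m.sum(),rect(W[m]),np.median(z[m]).round(4))
if __name__=="__main__":
  p=robot.read_position(); robot.servo_line([p[0]-.03,p[1],.25],speed=.25)
  look("3"); print(robot.read_t())
E
python3 e.py
```

```text
scene 1367 (array([578. ,  22.8]), array([153.8, 105.2]), 13.7) 0.0651
side 1179 (array([574.8,  25. ]), array([151.7, 104.7]), 13.7) 0.0632
9.3
```

```bash
cat > f.py <<'E'
from h import *
from e import look
def fr(deg):
    a=np.radians(deg); u=np.array([np.cos(a),np.sin(a),0]); n=np.array([-np.sin(a),np.cos(a),0]); return u,n,np.stack([-n,-u,[0,0,-1.]],1)
rc=np.array([.5768,-.3013,0]); RA=2.2; u2,n2,R2=fr(RA)
if __name__=="__main__":
    c=np.array([.5764,.0240,0]); u,n,R=fr(13.8); z=np.array([0,0,.024])
    robot.goto(c+n*.09+[0,0,.2],R); robot.move_gripper(1.0)
    robot.servo_line(c+n*.09+z,speed=.15); print(robot.read_position(),robot.read_force().round(2))
    robot.servo_line(c+n*.062+z,speed=.08)
    ce=rc+u2*((c-rc)@u2)+n2*.075     # centre 15 mm short of the rail
    robot.servo_line(ce+n2*.0595+z,R2,speed=.07)
    print(robot.read_position(),robot.read_force().round(2),robot.read_t()); look("4")
E
python3 f.py
```

```text
[0.5554739  0.11171772 0.02477737] [-0.31  0.42  0.11]
[ 0.58373015 -0.16637606  0.02404461] [-0.9   3.67  1.5 ] 17.075
scene 1749 (array([ 587.4, -227.6]), array([154.7, 101.7]), 1.7) 0.0652
side 86 (array([ 601.8, -207.9]), array([84.2, 25.5]), 3.4) 0.0638
```

View pics/scene4.png

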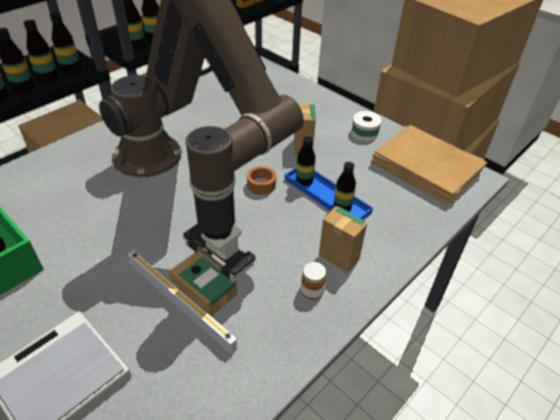

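The scene view shows the carton label up at (203,281), nearly parallel to the rail with a gap of about 14 mm. I'll close it in force-monitored steps.

```bash
cat > g.py <<'E'
from f import *
p0=robot.read_position(); base=None
for k in range(1,15):
    s=.008 if k==1 else .008+.0015*(k-1)
    q=p0-n2*s; q[2]=.024
    robot.servo_line(q,speed=.03); f=robot.read_force(); print(round(s,4),f.round(1),(robot.read_position()@n2).round(4))
    if f@n2>14: break
robot.dwell(.3); print(robot.read_force().round(1))
# take a wrist look while in contact
T=np.eye(4); T[:3,:3]=robot.read_tcp_rot(); T[:3,3]=robot.read_position()
p,d=robot.grab_frame("wrist"); cv2.imwrite("pics/wrist5.png",p[...,::-1])
q=robot.read_position()+n2*.05; q[2]=.024; robot.servo_line(q,speed=.1)
q[2]=.25; robot.servo_line(q,speed=.2)
look("6"); print(robot.read_t())
T[:3,:3]=robot.read_tcp_rot(); T[:3,3]=robot.read_position(); np.save("T6.npy",T)
p,d=robot.grab_frame("wrist"); cv2.imwrite("pics/wrist6.png",p[...,::-1]); np.savez("wrist6.npz",p=p,d=d)
E
python3 g.py
```

```text
0.008 [-0.9  0.4  0.1] -0.1971
0.0095 [ 0.2  0.6 -0.4] -0.1983
0.011 [ 0.4  0.8 -0.8] -0.1997
0.0125 [-0.7  1.2 -1.1] -0.2012
0.014 [-0.8  4.6 -0.9] -0.2023
0.0155 [-2.7 14.6  2.7] -0.2023
[-3.1 14.4  2.4]
scene 1730 (array([ 588.7, -236.7]), array([155.,  97.]), 0.6) 0.0654
side 781 (array([ 584.7, -235.6]), array([152.6,  99.5]), 0.9) 0.0632
21.2417
```

View pics/wrist6.png

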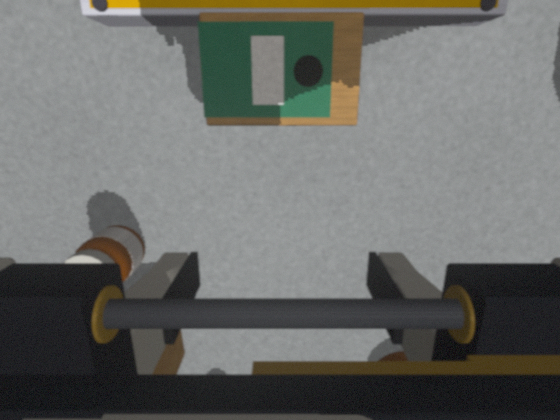

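View pics/scene6.png

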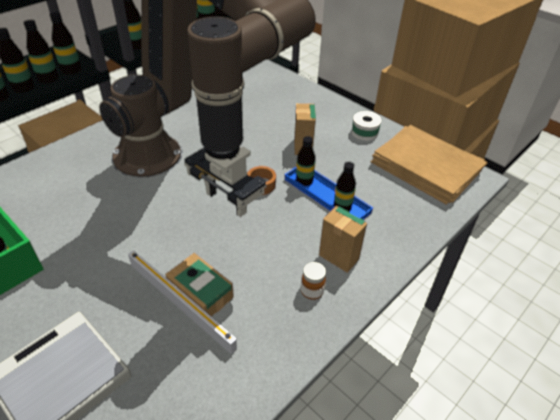

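The wrist view shows the carton's label up, its far edge at the rail (row 14, columns 203–362) and its near edge at row 120. I'll measure both the rail face and carton edges from a better wrist viewpoint.

```bash
cat > k.py <<'E'
from f import *
from b import rect
robot.servo_line([.575,-.20,.30],speed=.15)
T=np.eye(4); T[:3,:3]=robot.read_tcp_rot(); T[:3,3]=robot.read_position()
p,d=robot.grab_frame("wrist"); cv2.imwrite("pics/wrist7.png",p[...,::-1])
i=robot.camera_info("wrist"); W=cloud(d,i,T@i['T_tool_cam']); np.savez("w7.npz",p=p,W=W)
x,y,z=[W[...,k] for k in range(3)]
m=(abs(z-.064)<.004)&(x>.45)&(x<.72)&(y<-.12)&(y>-.31); print(m.sum(),rect(W[m]))
# edge lines: per-column extremes
for nm,m,lo in (("carton outer",m,0),("carton inner",m,1),("rail top",(abs(z-.05)<.004)&(y<-.27)&(y>-.34),0),("rail outer",(abs(z-.05)<.004)&(y<-.27)&(y>-.34),1)):
    xs,ys=[],[]
    for b in np.arange(.40,.76,.004):
        q=m&(x>=b)&(x<b+.004)
        if q.sum()>4: xs.append(b+.002); ys.append((y[q].min() if lo else y[q].max()))
    xs,ys=np.array(xs),np.array(ys); g=slice(2,-2); pf=np.polyfit(xs[g],ys[g],1); print(nm,xs[[0,-1]],"deg",np.degrees(np.arctan(pf[0])).round(2),"y@.587",np.polyval(pf,.587).round(4),"res",(ys[g]-np.polyval(pf,xs[g])).std().round(5))
print(robot.read_t())
E
python3 k.py
```

```text
11491 (array([ 587.9, -240.8]), array([151.6,  98.9]), 2.2)
carton outer [0.51  0.666] deg 2.19 y@.587 -0.1915 res 0.00011
carton inner [0.51  0.666] deg 2.23 y@.587 -0.2903 res 2e-05
rail top [0.402 0.758] deg 2.35 y@.587 -0.2911 res 0.00048
rail outer [0.402 0.758] deg 2.24 y@.587 -0.3099 res 5e-05
22.0667
```

View pics/wrist7.png

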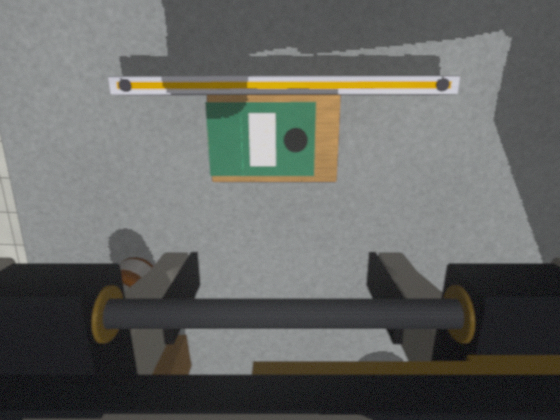

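Run:
```python
import cv2,numpy as np
from rig import robot
p,_=robot.grab_frame("side"); cv2.imwrite("pics/side8.png",p[...,::-1])
a=cv2.imread("pics/side0.png").astype(int); b=p[...,::-1].astype(int)
s0=cv2.imread("pics/scene0.png").astype(int); s6=cv2.imread("pics/scene6.png").astype(int)
for n,(A,B,bx) in {"bottle2":(a,b,(198,205,230,272)),"bottle1":(a,b,(252,238,284,300)),"tape":(a,b,(300,250,338,288)),"jar":(a,b,(224,160,248,192)),"jar_s":(s0,s6,(300,262,328,300)),"bottles_s":(s0,s6,(285,138,372,220))}.items():
    x,y,X,Y=bx; print(n,np.abs(A-B)[y:Y,x:X].mean().round(2))
robot.job_done()
```

```text
bottle2 4.38
bottle1 4.7
tape 3.96
jar 4.32
jar_s 0.87
bottles_s 1.24
the job is handed in; nothing more can be done
```

Run:
```python
import cv2,numpy as np
a=cv2.imread("pics/side0.png",0).astype(np.float32); b=cv2.imread("pics/side8.png",0).astype(np.float32)
for n,(x,y,X,Y) in {"bottle2":(198,205,230,272),"bottle1":(252,238,284,300),"tape":(300,250,338,288),"jar":(224,160,248,192),"bare/cardboard":(40,300,140,380)}.items():
    print(n,cv2.phaseCorrelate(a[y:Y,x:X].copy(),b[y:Y,x:X].copy())[0],np.abs(a-b)[y:Y,x:X].mean())
```

```text
bottle2 (0.009492870389825825, -0.009505488053484612) 4.217351
bottle1 (0.015605980548020426, -0.020398350640228102) 4.405746
tape (0.020641814777899725, 0.010558188889888243) 3.8074791
jar (0.0015025813226490214, -0.10228041517215658) 4.3046875
bare/cardboard (0.023190064405326893, -0.006421035837462341) 4.22725
```

The carton nearest the robot (about 0.47 m from the base) now lies on its back, label up, with its long side against the stop rail. I handed the job in at about 22 s of the 54 s allowed. I pushed it over near the top of the label face with a half-open gripper. Then I slid it sideways with both open fingers, turning it from 14° to the rail's 2.2°, until the contact force rose to about 14.6 N. It was never gripped or lifted.

**Flushness:** the last wrist-camera check put the carton's long edges at 2.2°. The rail's edges came out at 2.24° and 2.35°. The gap came out between 0 and 1 mm, within measurement error.

**Other objects:** comparing side-camera pictures from the start and the end, the bottles, jar and tape roll had shifted by 0.1 pixel or less.

**Checks that disagreed:**
- After the final push, the fixed cameras gave the carton's angle as 0.6° and 0.9°. I relied on the closer wrist view, whose line fits to the carton's edges were good to about 0.1 mm.
- A plain pixel difference on the side camera came out at about 4 grey levels. It was just as large on an area I never went near, so it is picture-wide variation and not movement. I confirmed this after handing in.

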